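Stack the tea tins and hold the talking label pen on the dot

ROBOT

A 7-joint arm with a two-finger parallel gripper is mounted at the origin on the work surface. World frame = base frame: x ahead of the robot, y to its left, z up, the work surface at z = 0. Lengths are in m, angles in rad, forces in N, time in s.
With the tool pointing down it reaches from about 0.425 to 1.025 m from the base axis. Payload 9.4 kg.
Tool frame: the origin (TCP) lies midway between the tips of the shut fingers; the grasp point (between the pads) lies 19 mm behind it; z points along the fingers, y is the line along which they close (so a half turn about z gives the same grasp; the last joint's range is limited). The gripper opens to 93 mm and grips with 3 to 60 N. Pads are 15 mm wide; open, the fingers measure 128 mm over their backs; the gripper's body (75 mm by 188 mm) begins 65 mm behind the grasp point.
Start: joints at [1.039, 0.599, -0.003, 1.599, 0.002, 0.943, -0.08], TCP at [0.318, -0.651, 0.219] pointing down, gripper open.
Joint ranges: [-2.57, 2.57], [-0.35, 1.97], [-1.29, 1.29], [0.11, 2.56], [-1.05, 4.19], [0.11, 1.86], [-2.63, 2.63]. Speed limits (rad/s): [2.22, 2.22, 3.01, 3.01, 3.14, 3.14, 3.14].

INTERFACE

Orientations are given as a unit quaternion [w, x, y, z].
In Python, from workcell import r gives the robot as it stands.
- The arm moves only by the tool apply_moves, never from a script. Its arguments are lists of equal length, an entry for each row: "grip": the closure in counts, from 0 (fully open) to 255 (shut); "linear": the shift along the tool's x, y, z in cm, a list of three; "angular": the turn, a rotation vector about the tool's x, y, z in degrees, a list of three. A call has 1 to 12 rows; each row shifts and turns the commanded pose from where the row before left it, along the tool's axes as they then stand; what a row does not reach is not made up. A row lasts 1/10 s, in which the tool goes at most 50 mm and 8.59 degrees, less where a joint would pass 70% of its speed; a pose out of reach is approached as far as the arm can. A call with a gripper value outside its range is refused whole. The fingers move at their own pace and stop on an object; "squeeze" is the grip in N (left out, the last holds). Time passes only in rows, so rows that do not move let the fingers close. It gives the time, the measured TCP pose, the force, the opening and the grip force at its end, in the units of the state.
- r.read_state(): the state, without advancing time (a new reading comes with each control period).
- r.snapshot(name): name is "side" or "top" or "wrist"; returns a dict with "img" (480x640x3 uint8, blue, green, red), "depth" (480x640 float32, m along the optical axis (not along the pixel's ray), 0 where there is no reading), "intrinsics" (3x3 intrinsics, pixels), "extrinsics" (4x4, takes a point from world to camera coordinates). Camera axes: x right, y down, z forward; pixel columns grow to the right and rows downward; lengths in m; the calibration is good to about 2 mm. A picture is of the moment at which its call begins.
- r.close_job(): hands the job in; it is judged then, once.
The state is a dict: "time_s": time; "q": joint angles; "qvel": joint speeds; "joint_efforts": joint torques, N m; "position": TCP position; "tool_rot": TCP orientation; "wrist_force": force on the tool from outside, world axes, zero at the start; "moment": the same for the moment, N m; "gripper_width": finger opening in m; "finger_force": force on a finger pad.
Only numpy, scipy, OpenCV 4.12 (cv2) and the standard library are available. Lean on these libraries where they do the work, as an engineer would, in place of code of your own. Each camera call takes 0.05 s, during which the arm holds its last target. There are 200 camera calls.

TASK

Stack the two loose tea tins squarely, one at a time, on the green tin that stands on the cork coaster: first the red tin, then the teal tin with the white audio dot, dot upwards, leaving the green tin on its coaster and the other things on the counter where they are. Then take the talking label pen out of the clear pen stand and hold it upright, nib down, with the nib on the white dot, pushed in part of the way with a light touch and never hard against its stop. Finish holding it there: keep the pen gripped and pressed on the dot, with nothing else supporting it, and do not let go or touch the tins.

Things in the scene. Friction and masses are not known exactly. Their poses are not given: they have to be found in the camera images.
- base_tin: dark green closed tea tin with gold edges, a closed box 96 (its x) x 62 (its y) x 46 mm high, about 0.3 kg, standing loose on the cork coaster; origin at the centre of its underside, z up
- plain_tin: red closed tea tin, same shape and size as the green one (96 along its x, 62 along its y, 46 high), 0.11 to 0.23 kg, standing loose on the counter on the robot's right; flat lid without a dot; origin at the centre of its underside, z up. The red and the teal tin may change places
- dot_tin: teal closed tea tin, same shape, size and weight as the red one, standing loose on the counter on the robot's right, with a white audio dot on its flat lid; origin at the centre of its underside, z up. The tins may be stacked either way round
- dot (a point): centre of the white audio dot (20 mm diameter disc with a thin black ring round it, practically flush) on the teal tin's lid: 26 mm from the middle of the lid along the tin's +x, 46 mm above the tin's underside
- coaster: square cork coaster, 105 x 105 x 5 mm, fixed to the counter under the green tin; origin at the centre of its underside
- pen: talking label pen, 150 mm long and upright in the middle well of the pen stand, nib down, about 70 g: rounded-square body 20 x 20 mm from 32 to 150 mm above the nib tip (orange, the top 34 mm white), dark taper below, then the sprung nib; origin at the tip of the unpressed nib, z along the pen towards its top, x and y square to the body's flat sides
- nib_tip (a point): tip of the pen's nib (7.6 mm diameter flat end), moves with the nib
- nib (a joint): how far the sprung nib is pushed into the pen, m: 0 free, 0.008 at its hard stop; it starts to move at 1.5 N and takes 0.6 N more for each mm (about 6.3 N at the stop)
- pen_stand: clear acrylic block fixed to the counter, 60 (its x) x 140 (its y) x 50 mm high, three square wells 23 mm wide, 45 mm deep, 42 mm apart along its y. The pen is in the middle one, sides square to the block, its top 155 mm above the counter; fixed grey markers with red and green caps (17 mm, top at 115 mm) in the outer ones: grip the pen across the stand's x. Origin: centre of its underside
- bottle: navy drink bottle with a closed flip cap, 70 mm diameter, 209 mm high, loose, not to be moved; origin at the centre of its underside
- timer: ceramic egg-shaped timer, white below and peach above, 62 mm diameter, 74 mm high, loose, not to be moved; origin at the centre of its underside
- clip: black bulldog clip lying on the counter, about 75 x 70 x 33 mm high, loose, not to be moved; origin near the middle of its underside
- set_square: yellow 45 degree plastic set square lying flat, legs 140 mm, 3 mm thick, loose, not to be moved; origin near the middle of the long side
- mug: blue ceramic mug, 80 mm diameter, 90 mm high, handle to its +y, loose, not to be moved; origin at the centre of its underside
Mind the look-alikes: they are no part of the job. Of the things that look like the plain_tin, take the one that is farthest to the robot's left at the start.

How it is judged:
By the outcome, as a careful person would: the job done as asked, in the order asked, and still so for the second after the job is handed in, while the arm keeps its last pose, push and grip.
It also fails if it takes over 69 s, if anything falls off the work surface, if the arm or the gripper's body presses on something with over 40 N, if the wrist force passes 120 N, or if a joint passes its speed limit or range.

## Working session

There is one attempt and no reset: what is moved stays moved. The work goes in short steps, Python scripts to look and compute and a tool call to move; the robot and the scene stay as the last step left them, time stands still between calls to the robot, and variables do not carry over. Pictures are saved under pics/ and viewed, at most 10 in all, crops included, and the job is handed in when it is done.

Besides the shell and the picture viewer there is one more tool, called after "Emit:" as name(argument=value, ...) on one line, values as JSON. apply_moves: Moves the arm, as the interface text tells. Its arguments: {"type":"object","properties":{"grip":{"type":"array","items":{"type":"number"}},"linear":{"type":"array","items":{"type":"array","items":{"type":"number"}}},"angular":{"type":"array","items":{"type":"array","items":{"type":"number"}}},"squeeze":{"type":"number"}},"required":["grip","linear","angular"]}

```bash
ls; mkdir -p pics
cat > h.py <<'E'
import numpy as np, cv2
from scipy.spatial.transform import Rotation as R
from workcell import r
def snap(n):
    s=r.snapshot(n); return s
def cloud(s):
    K=np.array(s["intrinsics"]);E=np.array(s["extrinsics"]);d=s["depth"]
    v,u=np.mgrid[:480,:640]
    p=np.stack([(u-K[0,2])/K[0,0]*d,(v-K[1,2])/K[1,1]*d,d],-1)
    w=(p-E[:3,3])@E[:3,:3]
    w[d==0]=np.nan
    return w
def ray(s,uv,z):
    K=np.array(s["intrinsics"]);E=np.array(s["extrinsics"])
    c=-E[:3,:3].T@E[:3,3]
    uv=np.atleast_2d(uv); d=np.c_[(uv[:,0]-K[0,2])/K[0,0],(uv[:,1]-K[1,2])/K[1,1],np.ones(len(uv))]@E[:3,:3]
    return c+d*((z-c[2])/d[:,2])[:,None]
E
python3 - <<'E'
from h import *
print(r.read_state())
for n in ("top","side"):
    s=snap(n); cv2.imwrite(f"pics/{n}0.png",s["img"]); np.savez(f"{n}0.npz",**s)
    E=np.array(s["extrinsics"]); print(n,(-E[:3,:3].T@E[:3,3]).round(3),E[:3,:3].round(2).tolist(),np.array(s["intrinsics"]).round(1).tolist())
E
```

```text
pics
{'time_s': 0.0, 'q': array([ 1.03930262,  0.60010846, -0.0025476 ,  1.60014186,  0.00181594,
        0.9428891 , -0.07985447]), 'qvel': array([-0.00027742, -0.00063966,  0.00011722,  0.00057979,  0.00046849,
       -0.00040247,  0.00013505]), 'joint_efforts': array([-2.34612155e-03, -7.65062642e+01,  1.49708871e+00, -2.52346247e+01,
       -5.23690798e-02,  1.68928108e-02,  1.99665596e-04]), 'position': array([ 0.31824061, -0.65087015,  0.21776767]), 'tool_rot': array([-7.31667195e-04,  9.74254344e-01,  2.25450387e-01, -2.47484145e-04]), 'wrist_force': array([0.0354523 , 0.52475487, 0.32389795]), 'moment': array([ 0.05517435,  0.05418027, -0.00846414]), 'finger_force': 0.0, 'gripper_width': 0.09304610179222135}
top [0.25  0.059 1.305] [[0.01, -1.0, 0.0], [-0.98, -0.01, -0.21], [0.21, 0.0, -0.98]] [[511.5, 0.0, 311.3], [0.0, 511.5, 237.2], [0.0, 0.0, 1.0]]
side [-0.066  0.723  0.619] [[-0.74, -0.68, 0.02], [-0.36, 0.37, -0.85], [0.57, -0.63, -0.52]] [[495.3, 0.0, 326.4], [0.0, 495.3, 244.2], [0.0, 0.0, 1.0]]
```

View pics/top0.png

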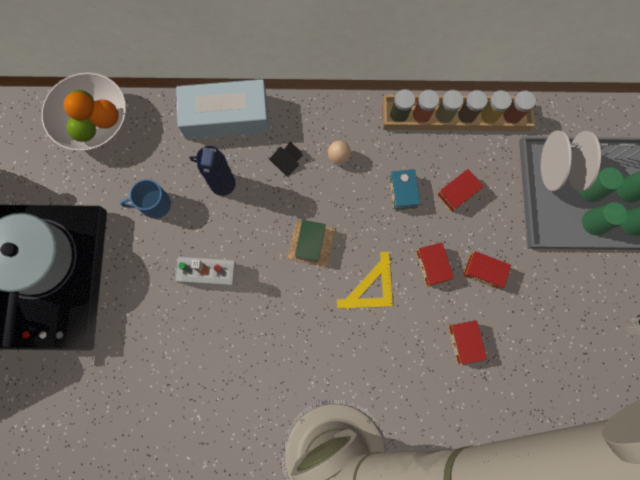

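View pics/side0.png

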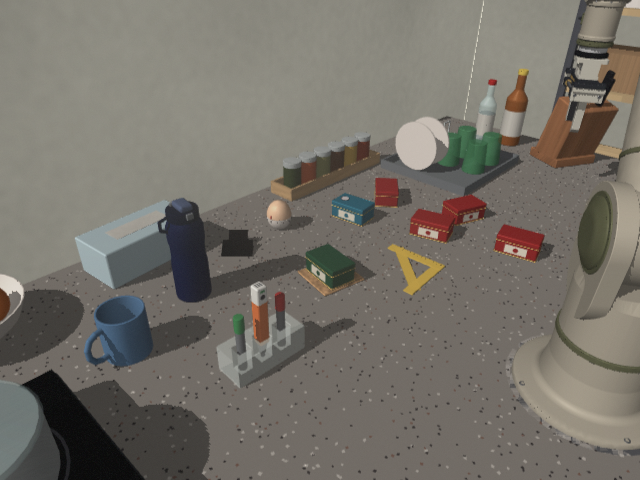

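The top view shows four red tins that could be plain_tin, at (461,190), (435,264), (488,269) and (468,342). Image left is the robot's left, so (435,264) looks like the one to take. The teal tin is at (405,189), green at (311,241), the pen stand at (205,271), with the pen between green and red markers.

```bash
cat >> h.py <<'E'
def masks(img):
    h=cv2.cvtColor(img,cv2.COLOR_BGR2HSV); H,S,V=cv2.split(h)
    return dict(red=((H<8)|(H>172))&(S>170)&(V>70),teal=(H>92)&(H<106)&(S>130)&(V>60),green=(H>60)&(H<92)&(S>70)&(V<140))
def tins(s,ztop,col,zt=0.012,amin=150):
    """tin lids: mask of the colour AND height near ztop -> rect on plane"""
    w=cloud(s); m=masks(s["img"])[col]&(abs(w[...,2]-ztop)<zt)
    m=cv2.morphologyEx(m.astype(np.uint8),cv2.MORPH_CLOSE,np.ones((3,3)))
    out=[]
    for c in cv2.findContours(m,cv2.RETR_EXTERNAL,cv2.CHAIN_APPROX_NONE)[0]:
        if cv2.contourArea(c)<amin: continue
        p=ray(s,c[:,0].astype(float),ztop)[:,:2]
        (cx,cy),(a,b),t=cv2.minAreaRect((p*1000).astype(np.float32))
        if a<b: a,b,t=b,a,t+90
        t=(t+90)%180-90
        mm=np.zeros(m.shape,np.uint8);cv2.drawContours(mm,[c],-1,1,-1)
        out.append((c[:,0].mean(0).round().tolist(),round(cx,1),round(cy,1),round(a,1),round(b,1),round(t,1),round(1000*np.nanmedian(w[mm>0][:,2]),1)))
    return out
E
python3 - <<'E'
from h import *
s=dict(np.load("top0.npz"))
for c,z in (("red",.046),("teal",.046),("green",.051)):
    for t in tins(s,z,c): print(c,t)
w=cloud(s)
# white dot
H=cv2.cvtColor(s["img"],cv2.COLOR_BGR2HSV)
m=(H[...,1]<70)&(H[...,2]>140);m[:165]=0;m[200:]=0;m[:,:385]=0;m[:,420:]=0
v,u=np.nonzero(m);print("dot",u.mean(),v.mean(),len(u),ray(s,[u.mean(),v.mean()],.046))
# pen / stand
for name,box,lo,hi in (("pentop",(255,285,180,230),.14,.165),("stand",(250,295,165,245),.03,.06),("caps",(250,285,165,245),.1,.125)):
    a,b,c,d=box; q=w[a:b,c:d]; k=(q[...,2]>lo)&(q[...,2]<hi); P=q[k]; print(name,len(P),np.median(P,0).round(4) if len(P) else None, cv2.minAreaRect((P[:,:2]*1000).astype(np.float32)) if len(P)>3 else None)
im=np.hstack([cv2.resize(s["img"][230:300,390:520],None,fx=4,fy=4),cv2.resize(s["img"][250:295,170:240],(436,280))])
im=cv2.resize(im,(800,int(im.shape[0]*800/im.shape[1]))); cv2.imwrite("pics/crop1.png",im)
E
```

```text
red ([469.0, 342.0], 268.5, -323.1, 91.8, 60.6, 11.7, np.float64(46.1))
red ([488.0, 269.0], 446.3, -381.6, 94.6, 59.5, 69.0, np.float64(45.9))
red ([435.0, 264.0], 459.0, -250.4, 93.3, 62.3, 15.0, np.float64(45.8))
red ([461.0, 189.0], 654.7, -323.5, 98.3, 57.9, -52.0, np.float64(46.2))
teal ([405.0, 188.0], 655.9, -180.1, 90.4, 58.0, 7.3, np.float64(46.2))
dot 397.9620253164557 183.16455696202533 79 [[ 0.66718896 -0.16207738  0.046     ]]
pentop 88 [0.4328 0.3212 0.154 ] ((433.4686584472656, 322.2947998046875), (20.0827579498291, 20.95964813232422), 77.83122253417969)
stand 1074 [0.4256 0.3122 0.0494] ((433.71063232421875, 322.89373779296875), (142.2648468017578, 60.76396560668945), 86.66925811767578)
caps 130 [0.4322 0.3139 0.1136] ((432.7497863769531, 322.6671447753906), (100.30537414550781, 18.081315994262695), 86.3912353515625)
```

View pics/crop1.png

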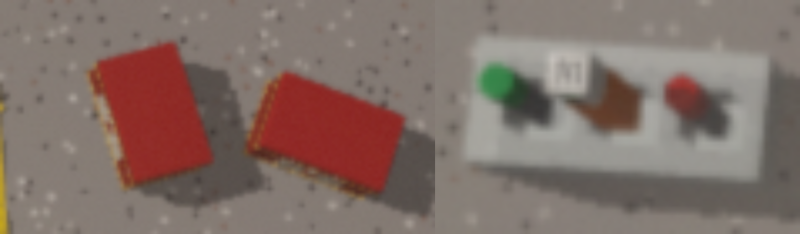

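The crop shows the chosen red tin (left, at (435,264) in the full image) well clear of its neighbour. Its y of −0.250 is the largest of the four reds (−0.323, −0.382, −0.324), so it is the right one. The pen's white top is between the green and red caps. Next I refine green and dot and work out the first move.

```bash
cat >> h.py <<'E'
def goal(x,y,z,yaw_y):
    """print tool-frame turn (first) then shift to put TCP at x,y,z (mm), tool z down, tool y at yaw_y deg"""
    st=r.read_state(); q=st["tool_rot"]; Rc=R.from_quat([q[1],q[2],q[3],q[0]])
    best=None
    for yy in (yaw_y,yaw_y+180):
        a=np.radians(yy); ty=np.array([np.cos(a),np.sin(a),0]); tz=np.array([0,0,-1.]); G=R.from_matrix(np.c_[np.cross(ty,tz),ty,tz])
        rv=np.degrees((Rc.inv()*G).as_rotvec())
        if best is None or np.linalg.norm(rv)<np.linalg.norm(best[0]): best=(rv,G)
    rv,G=best; d=np.array([x,y,z])-st["position"]*1000
    print("t",round(float(st["time_s"]),2),"pos",(st["position"]*1000).round(1),"turn",rv.round(2),"shift cm after turn",(G.inv().apply(d)/10).round(2),"F",st["wrist_force"].round(1),"w",round(float(st["gripper_width"])*1000,1),"ff",round(float(st["finger_force"]),1))
E
python3 - <<'E'
from h import *
s=dict(np.load("top0.npz"));w=cloud(s)
H=cv2.cvtColor(s["img"],cv2.COLOR_BGR2HSV); print(H[241,311],s["img"][241,311],w[241,311], H[178,404],w[178,404])
a=w[200:280,280:345];k=(abs(a[...,2]-.051)<.006);P=a[k];print("green",len(P),np.median(P,0),cv2.minAreaRect((P[:,:2]*1000).astype(np.float32)))
m=(H[...,1]<90)&(H[...,2]>110)&(abs(w[...,2]-.046)<.008);m[:170]=0;m[186:]=0;m[:,:396]=0;m[:,412:]=0
v,u=np.nonzero(m);print("dot",u.mean(),v.mean(),len(u),ray(s,[u.mean(),v.mean()],.046))
for k,box in (("teal",(165,212,385,425)),):
    a=w[box[0]:box[1],box[2]:box[3]];P=a[(abs(a[...,2]-.046)<.006)];print(k,len(P),cv2.minAreaRect((P[:,:2]*1000).astype(np.float32)))
goal(459,-250,160,105)
E
```

```text
[54 61 88] [67 88 71] [0.51167397 0.06038308 0.04891558] [  5  18 181] [ 0.6790798  -0.17677603  0.05263563]
green 894 [0.51364779 0.06274512 0.05080157] ((514.2940063476562, 62.65168762207031), (61.77530288696289, 96.12654876708984), 79.59138488769531)
dot 403.96774193548384 176.74193548387098 62 [[ 0.68476429 -0.1780355   0.046     ]]
teal 855 ((655.5825805664062, -181.91741943359375), (98.31781005859375, 63.01429748535156), 6.737096309661865)
t 0.1 pos [ 318.3 -650.9  217.9] turn [-8.000e-02  1.000e-02  1.106e+01] shift cm after turn [ 23.97 -35.08   5.79] F [-0.5 -0.2 -0.5] w 93.4 ff 0.0
```

Emit:
apply_moves(grip=[0, 0, 0, 0, 0, 0, 0, 0, 0, 0, 0, 0], linear=[[0, 0, 0], [0, 0, 0], [2.4, -3.5, 0.2], [2.4, -3.5, 0.2], [2.4, -3.5, 0.2], [2.4, -3.5, 0.2], [2.4, -3.5, 0.2], [2.4, -3.5, 0.2], [2.4, -3.5, 0.2], [2.4, -3.5, 0.2], [2.4, -3.5, 0.2], [2.4, -3.5, 0.2]], angular=[[0, 0, 5.5], [0, 0, 5.5], [0, 0, 0], [0, 0, 0], [0, 0, 0], [0, 0, 0], [0, 0, 0], [0, 0, 0], [0, 0, 0], [0, 0, 0], [0, 0, 0], [0, 0, 0]], squeeze=20)

```text
time_s: 1.3
position: [0.4595, -0.2493, 0.1984]
tool_rot: [-0.0, 0.991, 0.131, -0.0]
wrist_force: [-0.1, -1.1, 0.0]
gripper_width: 0.0932
finger_force: 0.0
```

Run:
```python
from h import *
s=snap("wrist");cv2.imwrite("pics/w1.png",s["img"]);np.savez("w1.npz",**s)
print(tins(s,.046,"red"))
goal(459,-250.4,12,105)
```

```text
[([349.0, 396.0], 306.7, -313.4, 56.1, 33.6, -75.0, np.float64(45.8)), ([463.0, 264.0], 449.9, -377.8, 92.2, 59.2, 69.1, np.float64(46.1)), ([326.0, 219.0], 462.6, -249.0, 91.9, 55.4, 15.8, np.float64(46.2)), ([484.0, 20.0], 635.0, -329.3, 103.9, 42.5, -75.0, np.float64(46.1))]
t 1.35 pos [ 462.1 -242.   198. ] turn [-0.21 -0.07  0.49] shift cm after turn [-0.52  0.74 18.6 ] F [ 0.5  6.2 -0.6] w 92.6 ff 0.0
```

View pics/w1.png

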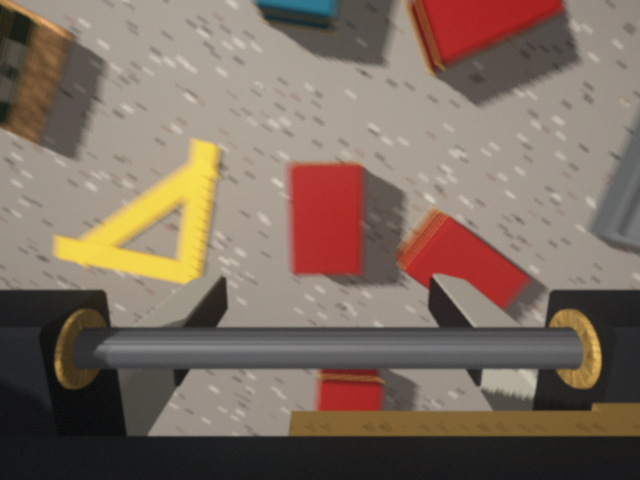

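Wrist view: the chosen red tin is centred at (326,219), with the neighbouring red at (463,264) and the set square at the left. The arm was still settling after an overshoot, so I add pause rows before descending.

Emit:
apply_moves(grip=[0, 0, 0, 0, 0, 0, 0, 0, 0, 0, 0, 0], linear=[[0.1, 0, 0], [0, 0, 0], [0, 0, 2], [0, 0, 3], [0, 0, 3], [0, 0, 3], [0, 0, 3], [0, 0, 2], [0, 0, 1.4], [0, 0, 0.8], [0, 0, 0.4], [0, 0, 0]], angular=[[0, 0, 0], [0, 0, 0], [0, 0, 0], [0, 0, 0], [0, 0, 0], [0, 0, 0], [0, 0, 0], [0, 0, 0], [0, 0, 0], [0, 0, 0], [0, 0, 0], [0, 0, 0]])

```text
time_s: 2.55
position: [0.46, -0.2514, 0.0125]
tool_rot: [0.0, 0.991, 0.13, -0.0]
wrist_force: [-0.7, -0.2, -0.2]
gripper_width: 0.093
finger_force: 0.0
```

Emit:
apply_moves(grip=[60, 75, 85, 90, 110, 140, 160, 160], linear=[[0, 0, 0], [0, 0, 0], [0, 0, 0], [0, 0, 0], [0, 0, 0], [0, 0, 0], [0, 0, 0], [0, 0, 0]], angular=[[0, 0, 0], [0, 0, 0], [0, 0, 0], [0, 0, 0], [0, 0, 0], [0, 0, 0], [0, 0, 0], [0, 0, 0]])

```text
time_s: 3.35
position: [0.4604, -0.2508, 0.0129]
tool_rot: [0.0, 0.991, 0.131, 0.0]
wrist_force: [0.6, 0.8, 5.3]
gripper_width: 0.0619
finger_force: 20.0
```

Emit:
apply_moves(grip=[160, 160, 160, 160, 160, 160, 160, 160], linear=[[0, 0, -1], [0, 0, -2], [0, 0, -3], [0, 0, -3], [0, 0, -1], [0, 0, 0], [0, -1, 0], [0, -2, 0]], angular=[[0, 0, 0], [0, 0, 0], [0, 0, 5], [0, 0, 7], [0, 0, 7], [0, 0, 6.4], [0, 0, 0], [0, 0, 0]])

```text
time_s: 4.15
position: [0.4653, -0.2213, 0.1128]
tool_rot: [0.0, 0.996, -0.089, -0.0]
wrist_force: [0.8, 0.8, -1.2]
gripper_width: 0.0619
finger_force: 20.0
```

Emit:
apply_moves(grip=[160, 160, 160, 160, 160, 160, 160, 160, 160, 160, 160, 160], linear=[[-0.3, -3.2, 0], [0, -3.5, 0], [0, -4, 0], [0, -4, 0], [0, -4, 0], [0, -4, 0], [0, -3, 0], [0, -2, 0], [0, -1.1, 0], [0, 0, 0], [0, 0, 0], [0, 0, 0]], angular=[[0, 0, 0], [0, 0, 0], [0, 0, 0], [0, 0, 0], [0, 0, 0], [0, 0, 0], [0, 0, 0], [0, 0, 0], [0, 0, 0], [0, 0, 0], [0, 0, 0], [0, 0, 0]])

```text
time_s: 5.35
position: [0.514, 0.0612, 0.1126]
tool_rot: [0.0, 0.996, -0.091, -0.0]
wrist_force: [0.5, -0.0, -1.4]
gripper_width: 0.0618
finger_force: 20.0
```

Run:
```python
from h import *
goal(514.3,62.7,66,79.6)
s=snap("wrist");cv2.imwrite("pics/w2.png",s["img"]);np.savez("w2.npz",**s)
t=snap("side");np.savez("s2.npz",**t)
cv2.imwrite("pics/c2.png",np.hstack([cv2.resize(s["img"],(400,300)),cv2.resize(t["img"][150:350,220:486],(400,300))]))
```

```text
t 5.35 pos [514.   61.2 112.6] turn [ 0.04  0.02 -0.02] shift cm after turn [ 0.   -0.15  4.66] F [ 0.5 -0.  -1.4] w 61.8 ff 20.0
```

View pics/c2.png

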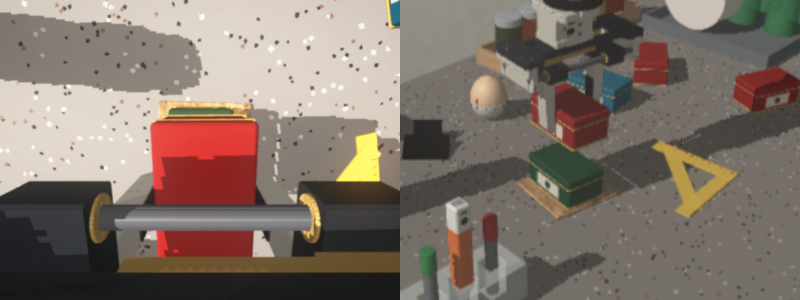

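The wrist view shows the held red tin over the green one, far edges nearly in line. The side view shows it hanging level above the green tin. I check the held tin's offset along its length from depth.

Run:
```python
from h import *
a=np.radians(-10.4);U=np.array([np.cos(a),np.sin(a)]);V=np.array([-U[1],U[0]])
for f in ("w2","s2"):
    s=dict(np.load(f+".npz"));w=cloud(s);m=masks(s["img"])["red"]
    for nm,k in (("red",m&(abs(w[...,2]-.146)<.006)),("redside",m&(w[...,2]>.105)&(w[...,2]<.138)),("green",(abs(w[...,2]-.051)<.004)),("corkgreen",(w[...,2]>.015)&(w[...,2]<.045))):
        P=w[k]*1000; d=P[:,:2]-[514.3,62.7]; ok=np.linalg.norm(d,axis=1)<75; d=d[ok]
        if len(d)>20: print(f,nm,len(d),"u",np.percentile(d@U,[.5,2,98,99.5]).round(1),"v",np.percentile(d@V,[.5,2,98,99.5]).round(1),"z",np.median(P[ok][:,2]).round(1))
```

```text
w2 red 27601 u [-37.2 -35.9  47.8  48.5] v [-32.7 -31.7  25.5  26.5] z 145.8
w2 green 953 u [44.2 44.2 49.3 49.4] v [-29.6 -28.4  29.4  30.7] z 50.8
w2 corkgreen 256 u [48.6 49.  49.8 49.9] v [-30.1 -29.   30.4  31.5] z 38.2
s2 green 758 u [-48.  -47.   44.   47.7] v [-25.7 -23.6  35.1  35.7] z 51.7
s2 corkgreen 559 u [-49.2 -48.6  43.2  46.4] v [-24.2 -21.2  35.9  36.6] z 30.2
```

Emit:
apply_moves(grip=[160, 160, 160, 160, 160, 160, 160, 160, 160], linear=[[0.05, -0.22, 0], [0, 0, 1], [0, 0, 1.5], [0, 0, 1], [0, 0, 0.6], [0, 0, 0.3], [0, 0, 0.2], [0, 0, 0.1], [0, 0, 0]], angular=[[0, 0, 0], [0, 0, 0], [0, 0, 0], [0, 0, 0], [0, 0, 0], [0, 0, 0], [0, 0, 0], [0, 0, 0], [0, 0, 0]])

```text
time_s: 6.35
position: [0.5154, 0.0648, 0.0658]
tool_rot: [-0.0, 0.996, -0.09, 0.0]
wrist_force: [-0.4, -0.2, -1.1]
gripper_width: 0.0617
finger_force: 20.0
```

Emit:
apply_moves(grip=[160, 160, 160], linear=[[0, 0, 0.1], [0, 0, 0], [0, 0, 0]], angular=[[0, 0, 0], [0, 0, 0], [0, 0, 0]])

```text
time_s: 6.65
position: [0.5153, 0.0648, 0.0647]
tool_rot: [-0.0, 0.996, -0.09, 0.0]
wrist_force: [0.7, 0.3, -1.4]
gripper_width: 0.0618
finger_force: 20.0
```

Emit:
apply_moves(grip=[160, 160, 160, 160], linear=[[0, 0.12, 0], [0, 0, 0], [0, 0, 0.08], [0, 0, 0]], angular=[[0, 0, 0], [0, 0, 0], [0, 0, 0], [0, 0, 0]])

```text
time_s: 7.05
position: [0.5151, 0.0635, 0.0639]
tool_rot: [-0.0, 0.996, -0.09, 0.0]
wrist_force: [-0.3, -0.3, 2.2]
gripper_width: 0.0618
finger_force: 20.0
```

Emit:
apply_moves(grip=[160, 160, 160], linear=[[0, 0, 0.08], [0, 0, 0], [0, 0, 0]], angular=[[0, 0, 0], [0, 0, 0], [0, 0, 0]])

```text
time_s: 7.35
position: [0.5152, 0.0635, 0.0639]
tool_rot: [-0.0, 0.996, -0.09, 0.0]
wrist_force: [-2.5, -0.6, 15.1]
gripper_width: 0.0621
finger_force: 20.0
```

Emit:
apply_moves(grip=[160, 82, 70, 40, 10, 0, 0, 0, 0, 0, 0], linear=[[0, 0, -0.1], [0, 0, 0], [0, 0, 0], [0, 0, 0], [0, 0, 0], [0, 0, 0], [0, 0, -1], [0, 0, -3], [0, 0, -4], [0, 0, -4], [0, 0, -3]], angular=[[0, 0, 0], [0, 0, 0], [0, 0, 0], [0, 0, 0], [0, 0, 0], [0, 0, 0], [0, 0, 0], [0, 0, 0], [0, 0, 0], [0, 0, 0], [0, 0, 0]])

```text
time_s: 8.45
position: [0.5152, 0.0633, 0.217]
tool_rot: [-0.0, 0.996, -0.09, 0.001]
wrist_force: [0.0, -0.9, -0.1]
gripper_width: 0.093
finger_force: 0.0
```

Run:
```python
from h import *
goal(656,-181,180,96.9)
```

```text
t 8.45 pos [515.2  63.3 217. ] turn [ -0.03  -0.1  -17.26] shift cm after turn [11.04 25.95  3.7 ] F [ 0.  -0.9 -0.1] w 93.0 ff 0.0
```

Emit:
apply_moves(grip=[0, 0, 0, 0, 0, 0, 0, 0, 0, 0, 0, 0], linear=[[0, 0, 0], [0, 0, 0], [0, 0, 0], [1.1, 2.6, 0.3], [1.6, 3.9, 0.4], [1.8, 4, 0.5], [1.8, 4, 0.5], [1.8, 4, 0.5], [1.6, 3.9, 0.4], [1.2, 2.6, 0.3], [0.2, 1, 0.1], [0, 0, 0]], angular=[[0, 0, -4.3], [0, 0, -6.5], [0, 0, -6.5], [0, 0, 0], [0, 0, 0], [0, 0, 0], [0, 0, 0], [0, 0, 0], [0, 0, 0], [0, 0, 0], [0, 0, 0], [0, 0, 0]])

```text
time_s: 9.65
position: [0.6562, -0.1825, 0.184]
tool_rot: [0.0, 0.998, 0.06, -0.0]
wrist_force: [0.5, 0.3, 0.2]
gripper_width: 0.0926
finger_force: 0.0
```

Emit:
apply_moves(grip=[0, 0], linear=[[0, 0, 0], [0, 0, 0]], angular=[[0, 0, 0], [0, 0, 0]])

```text
time_s: 9.85
position: [0.6564, -0.179, 0.1844]
tool_rot: [-0.0, 0.998, 0.062, -0.0]
wrist_force: [-0.1, 1.2, -0.4]
gripper_width: 0.093
finger_force: 0.0
```

Run:
```python
from h import *
s=snap("wrist");w=cloud(s);np.savez("w3.npz",**s)
k=masks(s["img"])["teal"]&(abs(w[...,2]-.046)<.006);P=w[k][:,:2]*1000
# 2-98 trimmed rect via largest contour incl. dot
m=(abs(w[...,2]-.046)<.006)
lab=cv2.connectedComponents(m.astype(np.uint8))[1]
v,u=np.nonzero(k); L=np.bincount(lab[k]).argmax(); P=w[lab==L][:,:2]*1000
print("teal wrist",len(P),cv2.minAreaRect(P.astype(np.float32)),"px",u.mean(),v.mean())
t=snap("top");np.savez("t3.npz",**t);print("red",tins(t,.097,"red"))
wt=cloud(t);a=wt[190:280,270:350];P=a[abs(a[...,2]-.097)<.006]*1000;print("stack",len(P),np.median(P,0),cv2.minAreaRect(P[:,:2].astype(np.float32)))
P=a[abs(a[...,2]-.0515)<.005]*1000;print("green visible",len(P))
goal(655.8,-181,12,96.9)
```

```text
teal wrist 8671 ((657.5068969726562, -181.7648162841797), (95.30494689941406, 62.141082763671875), 6.728317737579346) px 328.99814569536426 226.88066225165562
red []
stack 971 [513.95538082  62.35508682  96.83358699] ((514.3700561523438, 61.61444854736328), (62.116851806640625, 96.56365966796875), 79.69905090332031)
green visible 29
t 9.95 pos [ 656.6 -179.4  184.4] turn [-0.03 -0.01  0.17] shift cm after turn [-0.1   0.15 17.24] F [0.1 0.4 0.3] w 92.8 ff 0.0
```

The red tin measures (514.4, 61.6), −10.3°, within about 1 mm of the green tin and at the right height. Now the teal tin.

Emit:
apply_moves(grip=[0, 0, 0, 0, 0, 0, 0, 0, 0, 0, 0], linear=[[0, 0.22, 0], [0, 0, 2], [0, 0, 3], [0, 0, 3], [0, 0, 3], [0, 0, 2.2], [0, 0, 1.8], [0, 0, 1.2], [0, 0, 0.6], [0, 0, 0.4], [0, 0, 0]], angular=[[0, 0, 0], [0, 0, 0], [0, 0, 0], [0, 0, 0], [0, 0, 0], [0, 0, 0], [0, 0, 0], [0, 0, 0], [0, 0, 0], [0, 0, 0], [0, 0, 0]])

```text
time_s: 11.05
position: [0.6571, -0.1833, 0.0122]
tool_rot: [0.0, 0.998, 0.061, 0.0]
wrist_force: [0.1, 0.4, -0.5]
gripper_width: 0.093
finger_force: 0.0
```

Emit:
apply_moves(grip=[60, 75, 85, 90, 110, 140, 160, 160], linear=[[0, 0, 0], [0, 0, 0], [0, 0, 0], [0, 0, 0], [0, 0, 0], [0, 0, 0], [0, 0, 0], [0, 0, 0]], angular=[[0, 0, 0], [0, 0, 0], [0, 0, 0], [0, 0, 0], [0, 0, 0], [0, 0, 0], [0, 0, 0], [0, 0, 0]])

```text
time_s: 11.85
position: [0.6571, -0.183, 0.0123]
tool_rot: [-0.0, 0.998, 0.061, 0.0]
wrist_force: [-0.8, 2.0, 3.7]
gripper_width: 0.0619
finger_force: 20.0
```

Run:
```python
from h import *
goal(515.2,63.5,175,79.6)
```

```text
t 11.85 pos [ 657.1 -183.    12.3] turn [-1.000e-02 -1.000e-02  1.737e+01] shift cm after turn [-18.41 -21.69 -16.27] F [-0.8  2.   3.7] w 61.9 ff 20.0
```

Emit:
apply_moves(grip=[160, 160, 160, 160, 160, 160, 160, 160], linear=[[0, 0, -1], [0, 0, -2], [0, 0, -3], [0, 0, -3], [0, 0, -3], [0, 0, -2], [0, 0, -0.8], [0, 0, 0]], angular=[[0, 0, 0], [0, 0, 0], [0, 0, 0], [0, 0, 5], [0, 0, 5], [0, 0, 4], [0, 0, 3.4], [0, 0, 0]])

```text
time_s: 12.65
position: [0.6576, -0.1836, 0.1618]
tool_rot: [0.0, 0.996, -0.091, 0.001]
wrist_force: [0.3, -1.5, -1.3]
gripper_width: 0.0618
finger_force: 20.0
```

Emit:
apply_moves(grip=[160, 160, 160, 160, 160, 160, 160, 160, 160, 160, 160, 160], linear=[[-1.2, -1.4, 0], [-2.2, -2.6, 0], [-2.6, -3.1, 0], [-2.6, -3.1, 0], [-2.6, -3.1, 0], [-2.6, -3.1, 0], [-2.4, -2.8, 0], [-1.5, -1.7, 0], [-0.7, -0.79, 0], [0, 0, 0], [0, 0, 0], [0, 0, 0]], angular=[[0, 0, 0], [0, 0, 0], [0, 0, 0], [0, 0, 0], [0, 0, 0], [0, 0, 0], [0, 0, 0], [0, 0, 0], [0, 0, 0], [0, 0, 0], [0, 0, 0], [0, 0, 0]])

```text
time_s: 13.85
position: [0.5161, 0.0619, 0.16]
tool_rot: [0.0, 0.996, -0.092, 0.0]
wrist_force: [0.1, 0.5, -1.3]
gripper_width: 0.0615
finger_force: 20.0
```

Run:
```python
from h import *
goal(515.2,63.5,110,79.6)
s=snap("wrist");w=cloud(s);m=masks(s["img"])
a=np.radians(-10.4);U=np.array([np.cos(a),np.sin(a)]);V=np.array([-U[1],U[0]])
for nm,k in (("teal",m["teal"]&(w[...,2]>.175)),("red",m["red"]&(abs(w[...,2]-.097)<.01))):
    P=w[k]*1000;d=P[:,:2]-[515.2,63.5];ok=np.linalg.norm(d,axis=1)<75;d=d[ok];print(nm,len(d),"u",np.percentile(d@U,[.5,2,98,99.5]).round(1),"v",np.percentile(d@V,[.5,2,98,99.5]).round(1),np.median(P[ok][:,2]))
```

```text
t 13.85 pos [516.1  61.9 160. ] turn [ 0.03 -0.04 -0.14] shift cm after turn [-0.12 -0.14  5.  ] F [ 0.1  0.5 -1.3] w 61.5 ff 20.0
teal 24434 u [-35.1 -34.   48.7  49.4] v [-32.7 -31.8  25.9  26.8] 193.90816443081667
red 217 u [46.3 46.4 47.7 47.7] v [-28.5 -27.7  25.3  26.9] 96.3542383446152
```

Emit:
apply_moves(grip=[160, 160, 160, 160, 160, 160, 160, 160, 160], linear=[[-0.1, -0.05, 0], [0, 0, 1], [0, 0, 1.5], [0, 0, 1], [0, 0, 0.6], [0, 0, 0.4], [0, 0, 0.2], [0, 0, 0.2], [0, 0, 0]], angular=[[0, 0, 0], [0, 0, 0], [0, 0, 0], [0, 0, 0], [0, 0, 0], [0, 0, 0], [0, 0, 0], [0, 0, 0], [0, 0, 0]])

```text
time_s: 14.8
position: [0.5145, 0.0641, 0.111]
tool_rot: [-0.0, 0.996, -0.091, 0.0]
wrist_force: [-0.1, -1.0, -1.6]
gripper_width: 0.0622
finger_force: 20.0
```

Emit:
apply_moves(grip=[160, 160, 160], linear=[[0, 0, 0], [0, 0, 0], [0, 0, 0.05]], angular=[[0, 0, 0], [0, 0, 0], [0, 0, 0]])

```text
time_s: 15.1
position: [0.5146, 0.0641, 0.1107]
tool_rot: [-0.0, 0.996, -0.091, 0.0]
wrist_force: [-0.1, -0.1, -1.9]
gripper_width: 0.0617
finger_force: 20.0
```

Emit:
apply_moves(grip=[160, 160, 160, 160, 160], linear=[[0.05, 0.04, 0.05], [0, 0, 0], [0, 0, 0.07], [0, 0, 0], [0, 0, 0]], angular=[[0, 0, 0], [0, 0, 0], [0, 0, 0], [0, 0, 0], [0, 0, 0]])

```text
time_s: 15.6
position: [0.5149, 0.0636, 0.1093]
tool_rot: [0.0, 0.996, -0.091, -0.0]
wrist_force: [-0.1, -0.2, -1.4]
gripper_width: 0.062
finger_force: 20.0
```

Emit:
apply_moves(grip=[160, 160, 160], linear=[[0, 0, 0.05], [0, 0, 0], [0, 0, 0]], angular=[[0, 0, 0], [0, 0, 0], [0, 0, 0]])

```text
time_s: 15.9
position: [0.5149, 0.0636, 0.1092]
tool_rot: [-0.0, 0.996, -0.091, 0.0]
wrist_force: [-2.0, 0.2, 6.5]
gripper_width: 0.0621
finger_force: 20.0
```

Contact. Release and rise.

Emit:
apply_moves(grip=[160, 82, 70, 40, 10, 0, 0, 0, 0, 0, 0], linear=[[0, 0, -0.05], [0, 0, 0], [0, 0, 0], [0, 0, 0], [0, 0, 0], [0, 0, 0], [0, 0, -1], [0, 0, -3], [0, 0, -4], [0, 0, -4], [0, 0, -2]], angular=[[0, 0, 0], [0, 0, 0], [0, 0, 0], [0, 0, 0], [0, 0, 0], [0, 0, 0], [0, 0, 0], [0, 0, 0], [0, 0, 0], [0, 0, 0], [0, 0, 0]])

```text
time_s: 17.0
position: [0.5158, 0.0633, 0.2531]
tool_rot: [-0.001, 0.996, -0.091, 0.002]
wrist_force: [0.5, -0.4, 0.3]
gripper_width: 0.0925
finger_force: 0.0
```

Run:
```python
from h import *
goal(433,322,250,-3.5)
goal(433,322,250,176.5)
```

```text
t 17.0 pos [515.8  63.3 253.1] turn [-0.22 -0.1  83.02] shift cm after turn [-25.32   9.84   0.31] F [ 0.5 -0.4  0.3] w 92.5 ff 0.0
t 17.0 pos [515.8  63.3 253.1] turn [-0.22 -0.1  83.02] shift cm after turn [-25.32   9.84   0.31] F [ 0.5 -0.4  0.3] w 92.5 ff 0.0
```

Emit:
apply_moves(grip=[0, 0, 0, 0, 0, 0, 0, 0, 0, 0, 0, 0], linear=[[0, 0, 0], [0, 0, 0], [0, 0, 0], [0, 0, 0], [0, 0, 0], [0, 0, 0], [0, 0, 0], [0, 0, 0], [0, 0, 0], [0, 0, 0], [0, 0, 0], [0, 0, 0]], angular=[[0, 0, -8], [0, 0, -8.2], [0, 0, -8.2], [0, 0, -8.2], [0, 0, -8.2], [0, 0, -8.2], [0, 0, -8], [0, 0, -8], [0, 0, -8], [0, 0, -8], [0, 0, -8], [0, 0, -8]])

```text
time_s: 18.2
position: [0.5148, 0.0633, 0.25]
tool_rot: [0.0, 0.726, 0.688, 0.0]
wrist_force: [0.2, 0.1, -0.8]
gripper_width: 0.093
finger_force: 0.0
```

Emit:
apply_moves(grip=[0, 0, 0, 0, 0, 0, 0, 0, 0, 0, 0, 0], linear=[[0, 0, 0], [1.6, -0.6, 0], [2.8, -1.1, 0], [3.5, -1.4, 0], [3.5, -1.4, 0], [3.5, -1.4, 0], [3.5, -1.4, 0], [3.5, -1.4, 0], [2.2, -0.8, 0], [1.2, -0.3, 0], [0, 0, 0], [0, 0, 0]], angular=[[0, 0, 0], [0, 0, 0], [0, 0, 0], [0, 0, 0], [0, 0, 0], [0, 0, 0], [0, 0, 0], [0, 0, 0], [0, 0, 0], [0, 0, 0], [0, 0, 0], [0, 0, 0]])

```text
time_s: 19.4
position: [0.4327, 0.3208, 0.2493]
tool_rot: [0.0, 0.729, 0.685, -0.0]
wrist_force: [0.8, -0.4, -0.0]
gripper_width: 0.0933
finger_force: 0.0
```

Run:
```python
from h import *
print(r.read_state()["q"].round(2))
goal(433,322,106,-3.5)
s=snap("wrist");np.savez("w4.npz",**s);t=snap("top");np.savez("t4.npz",**t)
w=cloud(s)
for nm,lo,hi,rad in (("pentop",.145,.165,30),("stand",.04,.056,90),("caps",.106,.122,70)):
    P=w[(w[...,2]>lo)&(w[...,2]<hi)]*1000;P=P[np.linalg.norm(P[:,:2]-[433,322],axis=1)<rad]
    if len(P)>10: print(nm,len(P),np.median(P,0).round(1),cv2.minAreaRect(P[:,:2].astype(np.float32)))
wt=cloud(t)
P=wt[(wt[...,2]>.15)&(wt[...,2]<.22)]*1000;P=P[(P[:,1]>200)&(P[:,1]<400)&(P[:,0]>540)];print("bottle min",P.min(0) if len(P) else None)
a=np.array([514,62]);H=cv2.cvtColor(t["img"],cv2.COLOR_BGR2HSV)
k=(abs(wt[...,2]-.143)<.006)&(np.linalg.norm(wt[...,:2]*1000-a,axis=-1)<75);P=wt[k]*1000;print("stack",len(P),np.median(P,0).round(1),cv2.minAreaRect(P[:,:2].astype(np.float32)) if len(P)>3 else 0)
m=k&(H[...,1]<80)&(H[...,2]>120);v,u=np.nonzero(m)
if len(u): print("dot",len(u),ray(t,[u.mean(),v.mean()],.143)*1000)
cv2.imwrite("pics/c4.png",np.hstack([cv2.resize(s["img"],(400,300)),cv2.resize(t["img"][150:300,170:370],(400,300))]))
```

```text
[-0.68  0.34 -0.09  1.99  0.04  0.81 -0.85]
t 19.4 pos [432.7 320.8 249.3] turn [ 0.01  0.05 -0.07] shift cm after turn [ 0.12  0.02 14.33] F [ 0.8 -0.4 -0. ] w 93.3 ff 0.0
pentop 811 [435.1 324.6 154.7] ((434.947509765625, 323.47076416015625), (19.985248565673828, 19.96152687072754), 86.24696350097656)
stand 6455 [436.5 337.8  50.2] ((435.12054443359375, 323.2486267089844), (139.606201171875, 60.08310317993164), 86.78019714355469)
caps 821 [435.3 333.3 114.9] ((435.54681396484375, 323.3804626464844), (100.25926971435547, 19.37226676940918), 87.91246032714844)
bottle min [639.30218265 263.44500321 150.07904229]
stack 1047 [513.2  61.1 142.7] ((513.928466796875, 61.544471740722656), (62.054847717285156, 96.50516510009766), 79.59051513671875)
dot 60 [[540.06185513  58.08037441 143.        ]]
```

View pics/c4.png

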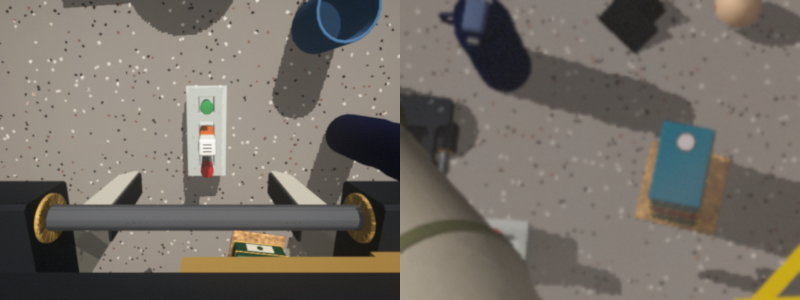

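Wrist view: pen top at (207,147) in the left half, between the red and green caps. Right half: the teal tin sits square on the stack, with the dot at (686,142), measured at (540, 58) mm. Now descend on the pen.

Emit:
apply_moves(grip=[0, 0, 0, 0, 0, 0, 0, 0, 0, 0, 0], linear=[[0.26, 0.2, 0], [0, 0, 1.5], [0, 0, 2.5], [0, 0, 3], [0, 0, 3], [0, 0, 2], [0, 0, 1.3], [0, 0, 0.7], [0, 0, 0.3], [0, 0, 0], [0, 0, 0]], angular=[[0, 0, 0], [0, 0, 0], [0, 0, 0], [0, 0, 0], [0, 0, 0], [0, 0, 0], [0, 0, 0], [0, 0, 0], [0, 0, 0], [0, 0, 0], [0, 0, 0]])

```text
time_s: 20.6
position: [0.4348, 0.3248, 0.1071]
tool_rot: [0.0, 0.728, 0.686, 0.001]
wrist_force: [0.3, 0.9, 0.2]
gripper_width: 0.0927
finger_force: 0.0
```

Emit:
apply_moves(grip=[80, 140, 170, 185, 190, 195, 200, 205, 210, 220, 230], linear=[[0, 0, 0], [0, 0, 0], [0, 0, 0], [0, 0, 0], [0, 0, 0], [0, 0, 0], [0, 0, 0], [0, 0, 0], [0, 0, 0], [0, 0, 0], [0, 0, 0]], angular=[[0, 0, 0], [0, 0, 0], [0, 0, 0], [0, 0, 0], [0, 0, 0], [0, 0, 0], [0, 0, 0], [0, 0, 0], [0, 0, 0], [0, 0, 0], [0, 0, 0]], squeeze=10)

```text
time_s: 21.7
position: [0.4343, 0.3244, 0.1062]
tool_rot: [-0.0, 0.728, 0.686, -0.0]
wrist_force: [0.8, -0.4, -0.3]
gripper_width: 0.02
finger_force: 10.0
```

Emit:
apply_moves(grip=[230, 230, 230, 230, 230, 230, 230, 230, 230, 230, 230, 230], linear=[[0, 0, 0], [0, 0, 0], [0, 0, -0.5], [0, 0, -1], [0, 0, -2], [0, 0, -3], [0, 0, -3], [0, 0, -3], [0, 0, -3], [0, 0, -1.5], [0, 0, -0.5], [0, 0, 0]], angular=[[0, 0, 0], [0, 0, 0], [0, 0, 0], [0, 0, 0], [0, 0, 0], [0, 0, 0], [0, 0, 0], [0, 0, 0], [0, 0, 0], [0, 0, 0], [0, 0, 0], [0, 0, 0]], squeeze=35)

```text
time_s: 22.9
position: [0.4344, 0.3245, 0.2822]
tool_rot: [0.0, 0.728, 0.686, 0.001]
wrist_force: [0.1, 0.6, -1.1]
gripper_width: 0.0199
finger_force: 35.0
```

Run:
```python
from h import *
goal(540.2,59.3,265,-3.3)
```

```text
t 22.9 pos [434.4 324.5 282.2] turn [ 0.05 -0.06 -0.14] shift cm after turn [-25.87  12.09   1.72] F [ 0.1  0.6 -1.1] w 19.9 ff 35.0
```

Emit:
apply_moves(grip=[230, 230, 230, 230, 230, 230, 230, 230, 230, 230, 230, 230], linear=[[-1, 0.5, 0], [-2, 1, 0], [-3, 1.4, 0], [-3.6, 1.7, 0], [-3.6, 1.7, 0], [-3.6, 1.7, 0], [-3.6, 1.7, 0], [-2.8, 1.3, 0], [-1.8, 0.8, 0], [-0.8, 0.35, 0], [0, 0, 0], [0, 0, 0]], angular=[[0, 0, 0], [0, 0, 0], [0, 0, 0], [0, 0, 0], [0, 0, 0], [0, 0, 0], [0, 0, 0], [0, 0, 0], [0, 0, 0], [0, 0, 0], [0, 0, 0], [0, 0, 0]])

```text
time_s: 24.1
position: [0.5396, 0.0604, 0.2808]
tool_rot: [-0.001, 0.728, 0.686, -0.0]
wrist_force: [0.4, 0.2, 0.3]
gripper_width: 0.0198
finger_force: 35.0
```

Emit:
apply_moves(grip=[230, 230, 230, 230, 230, 230], linear=[[0, 0, 0.8], [0, 0, 1], [0, 0, 0.5], [0, 0, 0.2], [0, 0, 0], [0, 0, 0]], angular=[[0, 0, 0], [0, 0, 0], [0, 0, 0], [0, 0, 0], [0, 0, 0], [0, 0, 0]])

```text
time_s: 24.7
position: [0.5403, 0.0597, 0.2564]
tool_rot: [0.0, 0.728, 0.686, 0.0]
wrist_force: [-0.4, -0.1, -0.4]
gripper_width: 0.02
finger_force: 35.0
```

Run:
```python
from h import *
goal(540.8,59.8,244.5,-3.3)
s=snap("wrist");np.savez("w5.npz",**s);t=snap("side");np.savez("s5.npz",**t)
E=np.array(t["extrinsics"]);K=np.array(t["intrinsics"])
p=E[:3,:3]@np.array([.5408,.0598,.15])+E[:3,3];p=K@p;u,v=(p[:2]/p[2]).astype(int);print("side nib px",u,v)
c=t["img"][max(v-75,0):v+45,u-60:u+60];print(v-75,u-60)
cv2.imwrite("pics/c5.png",np.hstack([cv2.resize(c,(400,400),interpolation=cv2.INTER_CUBIC),cv2.resize(s["img"],(400,300))[:,:].copy() if 0 else cv2.copyMakeBorder(cv2.resize(s["img"],(400,300)),0,100,0,0,0)]))
```

```text
t 24.7 pos [540.3  59.7 256.4] turn [ 0.01  0.   -0.13] shift cm after turn [0.01 0.05 1.19] F [-0.4 -0.1 -0.4] w 20.0 ff 35.0
side nib px 323 210
135 263
```

View pics/c5.png

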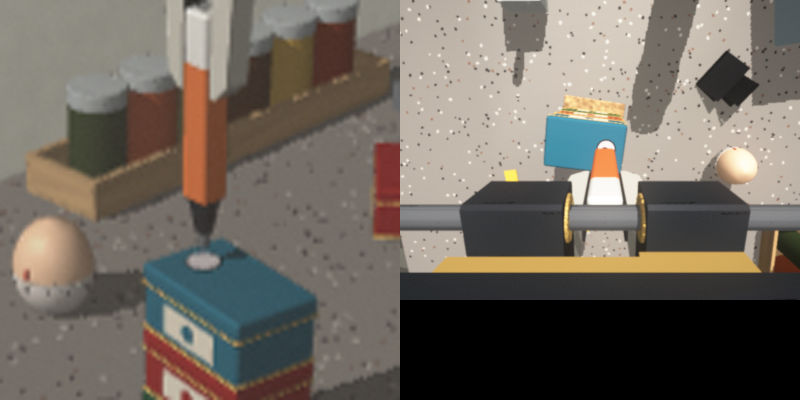

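Left (side view): the pen hangs upright with its nib at (207,245), just above the dot at (203,261). Right (wrist view): the pen's lower end overlaps the dot at (605,148). I measure the small sideways offset in the side view.

Run:
```python
from h import *
t=dict(np.load("s5.npz"));E=t["extrinsics"];K=t["intrinsics"];img=t["img"]
H=cv2.cvtColor(img,cv2.COLOR_BGR2HSV)
def proj(p): q=K@(E[:3,:3]@np.array(p)/1+E[:3,3]);return q[:2]/q[2]
m=(H[...,0]>4)&(H[...,0]<16)&(H[...,1]>150);m[:,:310]=0;m[:,338:]=0;m[:135]=0;m[200:]=0
for z in (.24,.23,.22,.21,.20,.195):
    u,v=proj([.5403,.0597,z]);row=np.nonzero(m[int(round(v))])[0];print("pen z",z,"pred",u.round(1),v.round(1),"meas",row.mean().round(1) if len(row) else None,len(row))
m=(H[...,1]<70)&(H[...,2]>130);m[:208]=0;m[218:]=0;m[:,:315]=0;m[:,:]=m;m[:,335:]=0
n,l,st,c=cv2.connectedComponentsWithStats(m.astype(np.uint8));i=1+st[1:,4].argmax();print("dot",c[i],st[i],"->",ray(t,c[i],.143)*1000,"pred of (541,60)",proj([.541,.06,.143]))
for y in range(195,212): 
    print(y,[int(x) for x in H[y,318:334,2]])
R_=E[:3,:3];d=np.array([R_[0,0],R_[0,1]]);print("image right in world",d)
```

```text
pen z 0.24 pred 324.9 169.8 meas 321.0 7
pen z 0.23 pred 324.9 174.5 meas 321.0 7
pen z 0.22 pred 324.8 179.2 meas 321.0 7
pen z 0.21 pred 324.7 183.9 meas 321.0 7
pen z 0.2 pred 324.6 188.5 meas 321.0 7
pen z 0.195 pred 324.6 190.8 meas 321.0 7
dot [323.47058824 212.88235294] [319 211  10   5  34] -> [[544.27517555  57.49014701 143.        ]] pred of (541,60) [323.80553536 213.81418093]
195 [114, 93, 68, 121, 165, 164, 147, 98, 96, 86, 68, 103, 118, 117, 117, 117]
196 [118, 113, 56, 56, 65, 102, 121, 64, 57, 52, 69, 118, 117, 117, 116, 118]
197 [117, 113, 65, 54, 54, 54, 53, 52, 49, 54, 86, 123, 116, 119, 116, 116]
198 [117, 114, 81, 56, 56, 55, 54, 52, 52, 60, 106, 129, 117, 117, 116, 110]
199 [118, 115, 86, 57, 56, 53, 54, 48, 49, 58, 105, 117, 116, 118, 117, 107]
200 [117, 115, 103, 56, 56, 53, 52, 51, 49, 64, 117, 117, 118, 117, 115, 118]
201 [108, 117, 113, 55, 56, 53, 52, 51, 52, 75, 118, 117, 117, 115, 118, 116]
202 [101, 117, 113, 66, 55, 56, 51, 52, 55, 90, 116, 117, 116, 116, 116, 117]
203 [117, 117, 114, 81, 56, 56, 52, 51, 59, 106, 117, 118, 117, 116, 116, 117]
204 [117, 117, 115, 93, 72, 56, 53, 55, 70, 117, 117, 115, 117, 118, 118, 117]
205 [117, 118, 117, 115, 98, 75, 67, 66, 97, 116, 116, 112, 117, 117, 115, 117]
206 [116, 117, 118, 110, 102, 98, 84, 75, 106, 106, 104, 102, 106, 112, 119, 118]
207 [116, 118, 116, 106, 97, 98, 82, 69, 97, 101, 101, 101, 101, 99, 106, 131]
208 [117, 115, 107, 106, 98, 96, 79, 75, 100, 101, 101, 101, 102, 108, 96, 119]
209 [105, 102, 98, 101, 92, 97, 90, 90, 101, 101, 101, 100, 102, 100, 99, 92]
210 [103, 99, 95, 112, 106, 111, 112, 115, 95, 95, 101, 101, 99, 91, 89, 65]
211 [101, 102, 115, 141, 133, 148, 148, 147, 117, 115, 103, 90, 88, 64, 65, 65]
image right in world [-0.73515358 -0.67766009]
```

Emit:
apply_moves(grip=[230, 230, 230, 230, 230, 230], linear=[[0.05, 0.1, 0], [0, 0, 0.5], [0, 0, 0.4], [0, 0, 0.2], [0, 0, 0], [0, 0, 0]], angular=[[0, 0, 0], [0, 0, 0], [0, 0, 0], [0, 0, 0], [0, 0, 0], [0, 0, 0]])

```text
time_s: 25.4
position: [0.5412, 0.0601, 0.2452]
tool_rot: [-0.0, 0.728, 0.686, -0.0]
wrist_force: [0.7, 0.5, -1.5]
gripper_width: 0.0198
finger_force: 35.0
```

Emit:
apply_moves(grip=[230, 230, 230, 230], linear=[[0, 0, 0.05], [0, 0, 0.05], [0, 0, 0], [0, 0, 0]], angular=[[0, 0, 0], [0, 0, 0], [0, 0, 0], [0, 0, 0]])

```text
time_s: 25.8
position: [0.5413, 0.0601, 0.2444]
tool_rot: [0.0, 0.728, 0.686, 0.0]
wrist_force: [0.1, 0.2, -0.8]
gripper_width: 0.0201
finger_force: 35.0
```

Emit:
apply_moves(grip=[230, 230, 230, 230], linear=[[0, 0, 0.05], [0, 0, 0.05], [0, 0, 0], [0, 0, 0]], angular=[[0, 0, 0], [0, 0, 0], [0, 0, 0], [0, 0, 0]])

```text
time_s: 26.2
position: [0.5413, 0.0601, 0.2434]
tool_rot: [0.0, 0.728, 0.686, 0.0]
wrist_force: [-0.4, 0.5, 1.2]
gripper_width: 0.0199
finger_force: 35.0
```

Emit:
apply_moves(grip=[230, 230, 230, 230, 230, 230], linear=[[0, 0, 0.05], [0, 0, 0.05], [0, 0, 0.05], [0, 0, 0.05], [0, 0, 0], [0, 0, 0]], angular=[[0, 0, 0], [0, 0, 0], [0, 0, 0], [0, 0, 0], [0, 0, 0], [0, 0, 0]])

```text
time_s: 26.8
position: [0.5413, 0.0601, 0.2413]
tool_rot: [0.0, 0.728, 0.686, 0.0]
wrist_force: [0.2, -0.2, 2.4]
gripper_width: 0.02
finger_force: 35.0
```

Run:
```python
from h import *
t=snap("side");F=[r.read_state()["wrist_force"][2]];T=snap("top");F.append(r.read_state()["wrist_force"][2])
for i in range(6): s=snap("wrist");F.append(r.read_state()["wrist_force"][2])
print("Fz",np.round(F,1),np.mean(F)); goal(541,60,241,-3.3)
w=cloud(T);k=(abs(w[...,2]-.143)<.006)&(np.linalg.norm(w[...,:2]*1000-[514,62],axis=-1)<75);P=w[k]*1000;print("top stack",len(P),cv2.minAreaRect(P[:,:2].astype(np.float32)) if len(P)>3 else 0)
c=t["img"][140:300,260:380]
d=s["img"][130:330,200:460]
cv2.imwrite("pics/c6.png",np.hstack([cv2.resize(c,(390,520),interpolation=cv2.INTER_CUBIC),cv2.copyMakeBorder(cv2.resize(d,(400,308)),0,212,0,0,0)]))
```

```text
Fz [2.5 3.5 2.2 2.  2.3 3.1 2.  2.6] 2.5175296569709067
t 27.2 pos [541.3  60.1 241.3] turn [ 0.    0.   -0.14] shift cm after turn [-0.01 -0.03  0.03] F [-1.2 -1.3  2.6] w 20.2 ff 35.0
top stack 103 ((480.8839111328125, 85.55921173095703), (26.970624923706055, 21.86318016052246), 80.24956512451172)
```

View pics/c6.png

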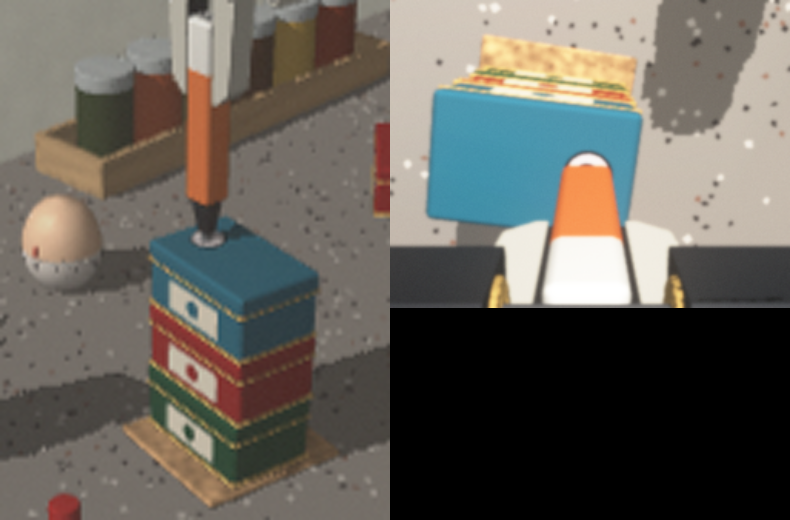

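The pen stands upright with its nib on the white dot at (208,240) and the stack is square. The push is about 3.3 N net of the pen's weight, so the nib is in roughly 3 mm of its 8 mm. Handing in.

```bash
python3 -c "
from h import *
print(r.close_job())"
```

```text
the job is handed in; nothing more can be done
None
```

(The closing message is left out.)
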